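# Wedge the rocking nut mill level and crank it two turns

## Task

The hand-cranked nut mill leans because its base sags on one side: slide the wooden wedge, thin edge first, under the middle of the sagging edge until the base is level and the wedge jams tight, and let go of it. Then crank the mill clockwise (seen from above) two full turns, so that the feed cap comes down to its hopper rim, calmly and evenly at no more than about one turn in three seconds, keeping firm hold of the knob so that the crank neither races ahead after the heavy spot in each turn nor runs back. Leave the crank where it started, the wedge in place, and the kettle, mug and jar undisturbed.

Things in the scene. Friction and masses are not known exactly. Their poses are not given: they have to be found in the camera images.
- mill: Nut mill: wooden barrel 112 mm across with steel cap, on a brown base plate 170 x 220 x 14 mm. Origin: on the counter under the crank axis; z up. The plate's free, sagging edge is 150 mm towards -y (100 mm from the barrel, nothing stands between); 70 mm towards +y it is hinged to a steel strip fixed to the counter. x runs along these edges; the feed hopper is on the +x side. It cannot slide.
- lean (a joint): Lift of the base from its sagging position (rad): 0 sagging, free edge 8 mm above the counter; 0.045 level, free edge 18 mm above it, at a firm stop of the hinge. 8 to 13 N rest on the free edge; driving the wedge in takes about 8 to 20 N, rising fast once level. The wedge stays by friction when let go.
- lip (a point): Middle of the lower corner of the base plate's free (sagging) edge, where the wedge goes in, between two short rubber feet 65 mm to each side. Axes of the base plate: y points in under the plate, square to the edge, x along the edge, z up.
- wedge: Brown wooden wedge lying flat on the counter, 110 long, 32 wide, 26 mm thick at the heel, thinning evenly to 4 mm at the thin edge; 45 g. Origin: centre of its underside; x points from the heel (-55 mm) to the thin edge (+55 mm), y across, z up. It touches the sagging edge with 20 mm of its length under it and makes the base level with 70 mm under it (40 mm of the heel end outside).
- crank (a joint): Crank angle (rad), growing clockwise seen from above. Starts near 0, arm roughly towards the mill's +y; two turns end at 12.57 (4 pi); stop at 13.37. In each turn the knob takes 2 N at the start, 5 to 8 N a quarter turn on, 2 N at half a turn, then the mill pulls it ahead with up to 4 N. Let go on these slopes it runs back or races; within 0.25 rad of whole turns it stays put.
- hub (a point): Point on the crank axis at the height of the middle of the knob, 220 mm above the counter when level. z is the crank axis, pointing up.
- knob (a point): Middle of the upright wooden crank knob, a barrel 26 mm in diameter and 46 mm high, 80 mm from the crank axis; it spins freely on its pin, so the hand need not turn with it. The crank arm, a steel flat 18 mm wide, lies below with its top 24 mm under this point; nothing else on the mill stands as high.
- follower (a joint): How far the feed cap has sunk (m), geared to the crank: 1.9 mm for each rad, that is 12 mm a turn; 0.024 after two turns.
- cap (a point): Centre of the underside of the feed cap, a steel disc 52 mm across on a dark stem over the hopper (70 mm from the crank axis); it starts about 28 mm above the hopper's rim and ends within 3 mm of it.
- kettle: Steel kettle with bail handle standing on a white doily, 140 mm across, 180 mm high; bystander. Origin: centre of its underside.
- mug: White mug, 76 mm across, 88 mm high; bystander. Origin: centre of its underside.
- jar: Amber glass jar with steel cap, 72 mm across, 110 mm high; bystander. Origin: centre of its underside.

How it is judged:
By the outcome, as a careful person would: the job done as asked, in the order asked, and still so for the second after the job is handed in, with the robot touching nothing.
It also fails if it takes over 72 s, if anything falls off the work surface, if the arm or the gripper's body presses on something with over 40 N, if the wrist force passes 120 N, or if a joint passes its speed limit or range.

## Robot

A 7-joint arm with a two-finger parallel gripper is mounted at the origin on the work surface. World frame = base frame: x ahead of the robot, y to its left, z up, the work surface at z = 0. Lengths are in m, angles in rad, forces in N, time in s.
With the tool pointing down it reaches from about 0.4 to 0.875 m from the base axis. Payload 19.3 kg.
Tool frame: the origin (TCP) lies at the very end of the fingers, on their centre line; the grasp point (between the pads) lies 19 mm behind it; z points along the fingers, y is the line along which they close (so a half turn about z gives the same grasp; the last joint's range is limited). The gripper opens to 85 mm and grips with 20 to 120 N. Pads are 22 mm wide; open, the fingers measure 114 mm over their backs; the gripper's body (76 mm by 85 mm) begins 54 mm behind the grasp point. The pads swing forward as they close: fully open they stand 13 mm farther back than shut.
Start: joints at [1.034, 0.521, -0.036, 1.599, 0.021, 1.021, -0.113], TCP at [0.281, -0.558, 0.231] pointing down, gripper open.
Joint ranges: [-2.91, 2.91], [-0.3, 2.13], [-1.5, 1.42], [0.17, 2.43], [-1.26, 4.41], [0.16, 1.93], [-2.52, 2.52]. Speed limits (rad/s): [1.89, 1.89, 2.39, 2.39, 3.01, 3.01, 3.01].

## Interface

Orientations are given as [roll, pitch, yaw] about the fixed x, y, z axes, in that order (R = Rz(yaw) Ry(pitch) Rx(roll)).
In Python, from workcell import bot gives the robot as it stands.
- The arm moves only by the tool jog_arm, never from a script. Its argument "motion" is a list of rows, each a list of 5 numbers: the shift along the tool's x, y, z scaled (see below), then the turn about the tool's z scaled (see below), then the opening, from 0 (shut) to 1 (fully open). A call has 1 to 12 rows; each row shifts and turns the commanded pose from where the row before left it, along the tool's axes as they then stand; what a row does not reach is not made up. The controller multiplies each number of a shift by 30 mm and each number of a turn by 0.08 rad. A row lasts 1/10 s, in which the tool goes at most 50 mm and 8.59 degrees, less where a joint would pass 70% of its speed; a pose out of reach is approached as far as the arm can. A call with a number of a shift or a turn outside -1 to 1 is refused whole. A call with a gripper value outside its range is refused whole. The fingers move at their own pace and stop on an object; "newtons" is the grip in N (left out, the last holds). Time passes only in rows, so rows that do not move let the fingers close. It gives the time, the measured TCP pose, the force, the opening and the grip force at its end, in the units of the state.
- bot.observe(): the state, without advancing time (a new reading comes with each control period).
- bot.grab_frame(name): name is "scene" or "top"; returns a dict with "pixels" (480x640x3 uint8, red, green, blue), "fovy" (degrees; the focal length in pixels is half the picture's height over the tangent of half this angle, whatever the lens; pixels are square), "cx", "cy" (the principal point, pixels), "k1" (the pictures are not rectified: a ray, as slopes to the right and down, at radius r is drawn at 1 + k1 r^2 times it, then the intrinsics apply), "rvec" (rotation vector, rad) and "tvec" (3), from world to camera coordinates, as OpenCV has them. Camera axes: x right, y down, z forward; pixel columns grow to the right and rows downward; lengths in m; the calibration is good to about 2 mm. A picture is of the moment at which its call begins. There is no depth.
- bot.job_done(): hands the job in; it is judged then, once.
The state is a dict: "clock": time; "qpos": joint angles; "qd": joint speeds; "joint_efforts": joint torques, N m; "position": TCP position; "tool_rot": TCP orientation; "force": force on the tool from outside, world axes, zero at the start; "moment": the same for the moment, N m; "grip_width": finger opening in m; "finger_force": force on a finger pad.
Only numpy, scipy, OpenCV 4.12 (cv2) and the standard library are available. Lean on these libraries where they do the work, as an engineer would, in place of code of your own. Each camera call takes 0.05 s, during which the arm holds its last target. There are 200 camera calls.

## Working session

There is one attempt and no reset: what is moved stays moved. The work goes in short steps, Python scripts to look and compute and a tool call to move; the robot and the scene stay as the last step left them, time stands still between calls to the robot, and variables do not carry over. Pictures are saved under pics/ and viewed, at most 11 in all, crops included, and the job is handed in when it is done.

Besides the shell and the picture viewer there is one more tool, called after "Call:" in YAML: its name, and indented under it one key for each argument. jog_arm: Moves the arm, as the interface text tells. Shifts and turns lie within -1 to 1; 1 stands for 30 mm of shift or 0.08 rad of turn. Its arguments: {"type":"object","properties":{"motion":{"type":"array","items":{"type":"array","items":{"type":"number"}}},"newtons":{"type":"number"}},"required":["motion"]}

```bash
mkdir -p pics; ls; cat > h.py <<'E'
import numpy as np, cv2
from workcell import bot
def grab(n):
    f=bot.grab_frame(n); return f
def K(f):
    fl=240/np.tan(np.radians(f["fovy"])/2)
    return np.array([[fl,0,f["cx"]],[0,fl,f["cy"]],[0,0,1.]]),np.array([f["k1"],0,0,0,0.])
def ray(f,uv):
    k,d=K(f); R=cv2.Rodrigues(np.array(f["rvec"],float))[0]
    p=cv2.undistortPoints(np.array(uv,float).reshape(-1,1,2),k,d).reshape(-1,2)
    v=np.c_[p,np.ones(len(p))]@R
    return -R.T@np.array(f["tvec"],float).ravel(),v
def onz(f,uv,z):
    c,v=ray(f,uv); return c+v*((z-c[2])/v[:,2])[:,None]
def proj(f,P):
    k,d=K(f); return cv2.projectPoints(np.array(P,float).reshape(-1,1,3),np.array(f["rvec"],float),np.array(f["tvec"],float),k,d)[0].reshape(-1,2)
def tri(f1,u1,f2,u2):
    c1,v1=ray(f1,[u1]);c2,v2=ray(f2,[u2]);v1=v1[0];v2=v2[0]
    s=np.linalg.lstsq(np.c_[v1,-v2],c2-c1,rcond=None)[0]
    a=c1+s[0]*v1;b=c2+s[1]*v2; return (a+b)/2,np.linalg.norm(a-b)
def save(f,n): cv2.imwrite(f"pics/{n}.png",f["pixels"][:,:,::-1])
E
python3 - <<'E'
from h import *
import pickle
fs={n:grab(n) for n in("scene","top")}
pickle.dump(fs,open("f0.pkl","wb"))
for n,f in fs.items():
    save(f,n+"0"); c,_=ray(f,[[320,240]]); print(n,c,f["fovy"],f["k1"])
print(bot.observe())
E
```

```text
pics
scene [0.99603421 0.67651159 0.9111844 ] 53.94498228809854 -0.10593664507556441
top [0.47334023 0.04203648 1.07777086] 55.301870670661074 0.02731725188652316
{'clock': 0.1, 'qpos': array([ 1.03379973,  0.52198373, -0.03633327,  1.59993856,  0.02122136,
        1.02110836, -0.11278111]), 'qd': array([ 6.03146587e-04, -3.55182880e-03,  7.02461225e-05, -1.64165285e-03,
       -1.40741084e-03,  1.44385834e-04, -1.99648893e-04]), 'joint_efforts': array([ 2.68004544e-03, -9.28497791e+01,  1.98360801e+00, -3.70536268e+01,
        1.81465043e-02,  5.32059858e-03,  7.52690062e-05]), 'position': array([ 0.28109873, -0.55788052,  0.23076941]), 'tool_rot': array([-3.14054405e+00,  8.89187450e-05,  4.66820560e-01]), 'force': array([ 0.1816093 , -0.30687674, -0.4746194 ]), 'moment': array([-0.01765798,  0.02238757,  0.02183339]), 'finger_force': 0.0, 'grip_width': 0.08561119674157418}
```

View pics/scene0.png

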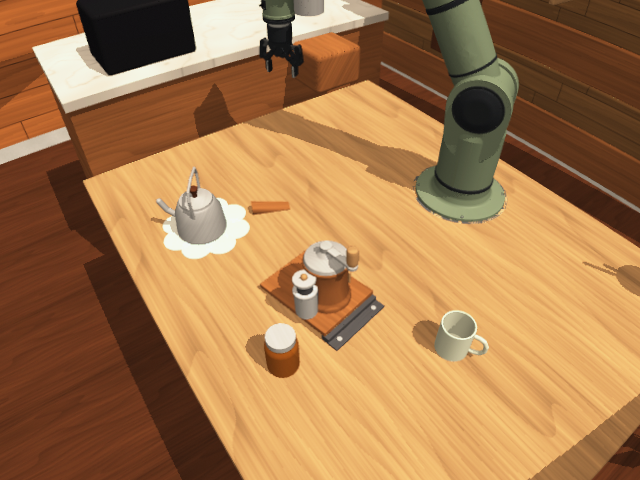

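View pics/top0.png

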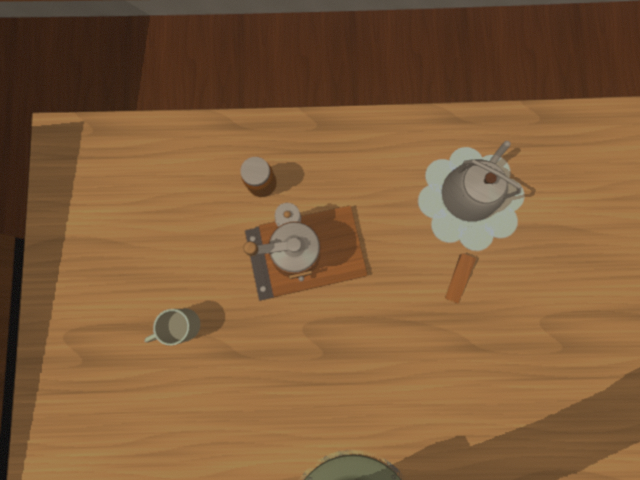

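Scene: the mill is at about (320,285), the wedge at (270,207) beside the kettle at (200,215), the jar at (282,350) and the mug at (457,337). Top: the mill plate spans x 260–365 with the strip on the left and the free edge at about (358,240). The wedge is at (460,278) and the knob at (251,248).

```bash
python3 - <<'E'
from h import *
import pickle
fs=pickle.load(open("f0.pkl","rb"))
t=fs["top"]["pixels"][:,:,::-1]; s=fs["scene"]["pixels"][:,:,::-1]
a=cv2.resize(t[190:310,235:375],None,fx=4,fy=4,interpolation=cv2.INTER_CUBIC)[:480,:]
b=cv2.resize(t[245:310,440:480],(240,390),interpolation=cv2.INTER_CUBIC)
c=np.zeros((480,800,3),np.uint8); c[:,:560]=a; c[:390,560:]=b
cv2.imwrite("pics/ctop.png",c)
d=np.zeros((600,800,3),np.uint8)
d[:480,:520]=cv2.resize(s[230:350,255:385],None,fx=4,fy=4,interpolation=cv2.INTER_CUBIC)
d[:210,520:800]=cv2.resize(s[190:225,243:299-0][:, :],(280,210),interpolation=cv2.INTER_CUBIC)
cv2.imwrite("pics/cscene.png",d)
for n,x0,x1,y0,y1 in(("top",445,478,248,306),("scene",244,294,194,220)):
    hsv=cv2.cvtColor(fs[n]["pixels"],cv2.COLOR_RGB2HSV)
    print(n,hsv[(y0+y1)//2-2,(x0+x1)//2], hsv[y0,x0])
    m=((hsv[...,0]<13)&(hsv[...,1]>150)).astype(np.uint8); 
    z=np.zeros_like(m); z[y0:y1,x0:x1]=m[y0:y1,x0:x1]
    cs=max(cv2.findContours(z,0,2)[0],key=cv2.contourArea)
    print(cv2.contourArea(cs),cv2.minAreaRect(cs),cv2.approxPolyDP(cs,2,True).reshape(-1,2).tolist())
f=fs["top"]
E
```

```text
top [ 13 166 143] [ 16 140 162]
0.0 ((459.0, 294.0), (0.0, 0.0), 0.0) [[459, 294]]
scene [ 13 180 215] [ 16 140 233]
59.0 ((264.8841552734375, 209.95729064941406), (4.306830406188965, 24.294937133789062), 83.6598129272461) [[253, 213], [277, 209], [254, 209]]
```

View pics/ctop.png

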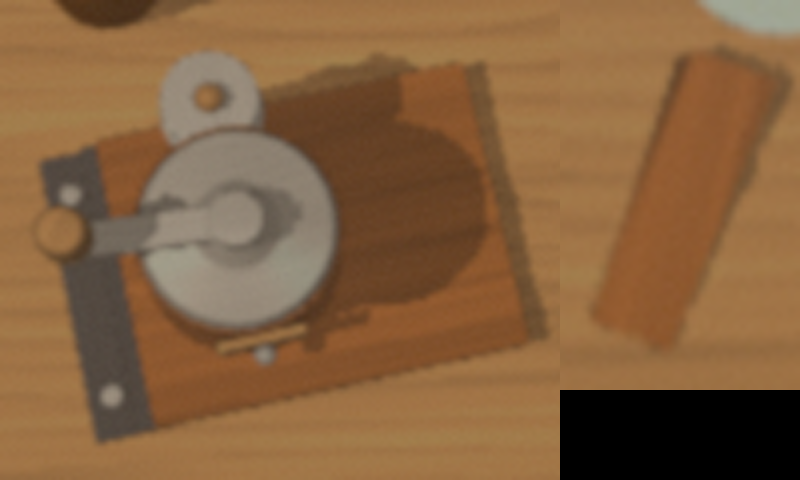

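View pics/cscene.png

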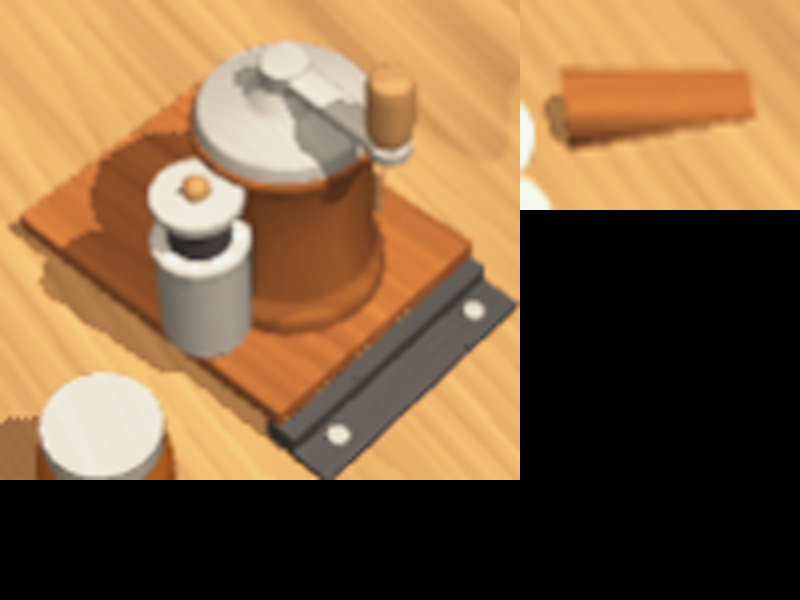

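Top crop: free-edge corners at (352.5,206) and (367,275.5), hinge side (259,226) and (274,297.5), wedge about (445–477, 254–302). The scene crop shows the thick heel on the kettle side, so the thin edge points towards the robot.

```bash
cat > m1.py <<'E'
from h import *
import pickle
np.set_printoptions(precision=4,suppress=True)
fs=pickle.load(open("f0.pkl","rb")); f=fs["top"]; s=fs["scene"]
fe=onz(f,[[352.5,206.2],[367,275.5]],.022); hi=onz(f,[[259.3,226.3],[273.8,297.5]],.014)
print("plate",fe,hi,"len",np.linalg.norm(fe[0]-fe[1]),np.linalg.norm(hi[0]-hi[1]))
mx=fe[0]-fe[1]; print("mill x yaw",np.arctan2(mx[1],mx[0]), "from hinge",np.arctan2(*(hi[0]-hi[1])[[1,0]]),"side y dir",[np.arctan2(*(hi[i]-fe[i])[[1,0]])-np.pi/2 for i in(0,1)])
m=(fe[0]+fe[1])/2; print("mid edge",m,"mid hinge",hi.mean(0))
# wedge via chroma mask
for n,x0,x1,y0,y1 in(("top",438,482,248,310),("scene",244,296,194,222)):
    im=cv2.cvtColor(fs[n]["pixels"],cv2.COLOR_RGB2LAB).astype(int)[y0:y1,x0:x1]
    a=im[...,1]; th,mm=cv2.threshold(a.astype(np.uint8),0,1,cv2.THRESH_OTSU)
    cs=max(cv2.findContours(mm,0,2,offset=(x0,y0))[0],key=cv2.contourArea)
    print(n,th,cv2.contourArea(cs),cv2.minAreaRect(cs),cv2.approxPolyDP(cs,2.5,True).reshape(-1,2).tolist())
w=onz(f,[[445.3,297],[458.3,302.5],[460,254.2],[475,258.5]],.0)
w[:2]=onz(f,[[445.3,297],[458.3,302.5]],.004);w[2:]=onz(f,[[460,254.2],[475,258.5]],.026)
print(w); th=w[:2].mean(0);he=w[2:].mean(0);print("thin",th,"heel",he,np.linalg.norm(th-he),"yaw",np.arctan2(*(th-he)[[1,0]]))
print("scene proj thin/heel",proj(s,[th,he]))
print("knob",tri(f,[250,247.5],s,[255+391/4,230+70/4]),"hub top",tri(f,[293.8,243.8],s,[255+285/4,230+60/4]))
print("kettle/doily", onz(f,[[471,198]],0))
E
python3 m1.py
```

```text
plate [[ 0.6907 -0.0227  0.022 ]
 [ 0.5276 -0.0502  0.022 ]] [[0.6503 0.1976 0.014 ]
 [0.4835 0.1654 0.014 ]] len 0.16548377017772492 0.16989954356222167
mill x yaw 0.16719918462177913 from hinge 0.19071142316095768 side y dir [np.float64(0.18137824724047302), np.float64(0.20148918871599575)]
mid edge [ 0.6091 -0.0364  0.022 ] mid hinge [0.5669 0.1815 0.014 ]
top 142.0 652.0 ((459.6416015625, 277.8158264160156), (15.040802955627441, 48.32637023925781), 20.854455947875977) [[465, 254], [460, 257], [446, 298], [456, 302], [474, 261]]
scene 147.0 361.0 ((270.0, 206.5), (11.0, 38.0), 90.0) [[251, 201], [253, 212], [289, 208], [287, 201]]
[[ 0.4739 -0.231   0.004 ]
 [ 0.4606 -0.2601  0.004 ]
 [ 0.5704 -0.2654  0.026 ]
 [ 0.5596 -0.2989  0.026 ]]
thin [ 0.4673 -0.2456  0.004 ] heel [ 0.565  -0.2822  0.026 ] 0.10667474605437816 yaw 2.7831675771646105
scene proj thin/heel [[287.6283 204.5084]
 [251.8826 204.7707]]
knob (array([0.5725, 0.1819, 0.2439]), np.float64(0.0019993566082090212)) hub top (array([0.5827, 0.1057, 0.1937]), np.float64(0.0036201555926081595))
kettle/doily [[ 0.7072 -0.3084  0.    ]]
```

Call:
jog_arm:
  motion:
    - [0.5,-0.17,0,0,1]
    - [1,-0.35,0,-0.5,1]
    - [1,-0.35,0,0.5,1]
    - [1,-0.35,0,0,1]
    - [1,-0.35,0,0,1]
    - [1,-0.35,0,0,1]
    - [1,-0.35,0,0,1]
    - [1,-0.35,0,0,1]
    - [1,-0.35,0,0,1]
    - [1,-0.35,0,0,1]
    - [1,-0.35,0,0,1]
    - [1,-0.35,0,0,1]

```text
clock: 1.3
position: [0.5351, -0.2923, 0.2312]
tool_rot: [-3.141, 0.0, 0.467]
force: [-0.3, -0.3, -1.2]
grip_width: 0.0856
finger_force: 0.0
```

Call:
jog_arm:
  motion:
    - [0,0,0.2,-1,1]
    - [0,0,0.2,-1,1]
    - [0,0,0.2,-1,1]
    - [0,0,0.2,-1,1]
    - [0,0,0.2,-1,1]
    - [0,0,0.2,-1,1]
    - [0,0,0.2,-1,1]
    - [0,0,0.2,-1,1]
    - [0,0,0.2,-1,1]
    - [0,0,0.2,-1,1]
    - [0,0,0.2,-1,1]
    - [0,0,0.2,-1,1]

```text
clock: 2.5
position: [0.5343, -0.2933, 0.1589]
tool_rot: [-3.141, -0.0, 1.431]
force: [-0.1, -0.1, -0.3]
grip_width: 0.0858
finger_force: 0.0
```

Call:
jog_arm:
  motion:
    - [0,0,0.2,-1,1]
    - [0,0,0.2,-1,1]
    - [0,0,0.2,-1,1]
    - [0,0,0.2,-1,1]
    - [0,0,0.2,-1,1]
    - [0,0,0,-1,1]
    - [0,0,0,-1,1]
    - [0,0,0,-1,1]
    - [0,0,0,-1,1]
    - [0,0,0,-1,1]
    - [0,0,0,-1,1]
    - [0,0,0,-1,1]

```text
clock: 3.7
position: [0.5343, -0.2933, 0.1292]
tool_rot: [3.141, -0.0, 2.391]
force: [-0.4, -0.1, 0.5]
grip_width: 0.0855
finger_force: 0.0
```

Call:
jog_arm:
  motion:
    - [0,0,0,-1,1]
    - [0,0,0,-1,1]
    - [0,0,0,-1,1]
    - [0,0,0,-1,1]
    - [0,0,0,-0.95,1]

```text
clock: 4.2
position: [0.5343, -0.2933, 0.1292]
tool_rot: [3.141, -0.0, 2.787]
force: [0.2, -0.2, -0.5]
grip_width: 0.0856
finger_force: 0.0
```

Call:
jog_arm:
  motion:
    - [-0.2,0.35,0.5,0,1]
    - [-0.2,0.35,0.7,0,1]
    - [0,0,0.8,0,1]
    - [0,0,0.8,0,1]
    - [0,0,0.7,0,1]
    - [0,0,0.4,0,1]
    - [0,0,0.2,0,1]
    - [0,0,0,0,1]

```text
clock: 5.0
position: [0.5528, -0.2782, 0.0058]
tool_rot: [3.141, -0.001, 2.783]
force: [0.1, 0.2, -0.1]
grip_width: 0.0856
finger_force: 0.0
```

```bash
python3 - <<'E'
from h import *
o=bot.observe();print(o["position"],o["force"])
s=grab("scene");t=grab("top")
c=np.zeros((480,800,3),np.uint8)
c[:,:400]=cv2.resize(s["pixels"][170:242,230:290,::-1],(400,480),interpolation=cv2.INTER_CUBIC)
c[:,400:]=cv2.resize(t["pixels"][230:326,420:500,::-1],(400,480),interpolation=cv2.INTER_CUBIC)
cv2.imwrite("pics/g1.png",c)
E
```

```text
[ 0.55279741 -0.27823084  0.00580401] [ 0.07346137  0.16859767 -0.10111237]
```

View pics/g1.png

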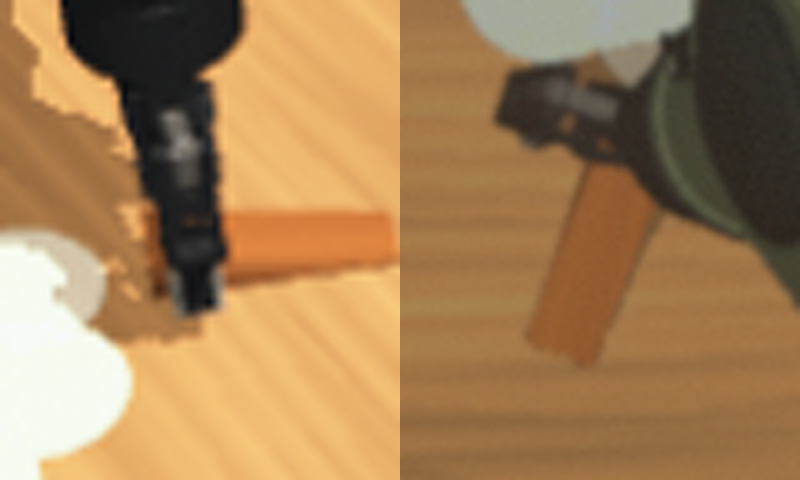

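The fingers straddle the wedge near its heel (left at (190,250), heel end visible at (150,250)). Next: close the gripper.

Call:
jog_arm:
  motion:
    - [0,0,0.1,0,0.2]
    - [0,0,0,0,0.2]
    - [0,0,0,0,0.2]
    - [0,0,0,0,0.2]
    - [0,0,0,0,0.2]
  newtons: 50

```text
clock: 5.6
position: [0.5529, -0.279, 0.0037]
tool_rot: [-3.141, 0.001, 2.783]
force: [-0.5, 0.2, 5.3]
grip_width: 0.0313
finger_force: 50.0
```

Call:
jog_arm:
  motion:
    - [0,0,-0.3,0,0.2]
    - [0,0.1,-0.4,0,0.2]
    - [-0.1,0.5,-0.3,0,0.2]
    - [-0.1,0.8,0,0,0.2]
    - [-0.15,0.9,0,0,0.2]
    - [-0.15,0.9,0,0,0.2]
    - [-0.15,0.9,0,0,0.2]
    - [0,0.7,0,0,0.2]
    - [0,0.35,0,0,0.2]
    - [0,0.1,0,0,0.2]

```text
clock: 6.6
position: [0.627, -0.1364, 0.0339]
tool_rot: [3.141, 0.001, 2.785]
force: [0.2, -0.1, -0.2]
grip_width: 0.0308
finger_force: 49.5
```

Call:
jog_arm:
  motion:
    - [0,0,0,0.5,0.2]
    - [0,0,0,1,0.2]
    - [0,0,0,1,0.2]
    - [0,0,0,1,0.2]
    - [0,0,0,1,0.2]
    - [0,0,0,1,0.2]
    - [0,0,0,1,0.2]
    - [0,0,0,1,0.2]
    - [0,0,0,1,0.2]
    - [0,0,0,1,0.2]
    - [0,0,0,1,0.2]
    - [0,0,0,1,0.2]

```text
clock: 7.8
position: [0.626, -0.1395, 0.0336]
tool_rot: [-3.141, 0.0, 1.858]
force: [1.4, 0.9, -1.0]
grip_width: 0.0312
finger_force: 49.5
```

Call:
jog_arm:
  motion:
    - [0,0,0,0.9,0.2]
    - [0,0,0,0.4,0.2]
    - [0,0,0,0,0.2]

```text
clock: 8.1
position: [0.6262, -0.1389, 0.0335]
tool_rot: [-3.142, 0.0, 1.758]
force: [0.2, 0.5, -0.4]
grip_width: 0.031
finger_force: 49.5
```

```bash
cat > look.py <<'E'
import sys
from h import *
np.set_printoptions(precision=4,suppress=True)
def look(name,sb,tb):
    s=grab("scene");t=grab("top")
    c=np.zeros((480,800,3),np.uint8)
    for i,(f,b) in enumerate(((s,sb),(t,tb))):
        c[:,400*i:400*i+400]=cv2.resize(f["pixels"][b[1]:b[1]+96,b[0]:b[0]+80,::-1],(400,480),interpolation=cv2.INTER_CUBIC)
    cv2.imwrite(f"pics/{name}.png",c); return s,t
E
python3 - <<'E'
from look import *
import pickle
pickle.dump(look("g2",(250,200),(345,190)),open("f2.pkl","wb"))
o=bot.observe();print(o["position"],o["tool_rot"],o["force"],o["qpos"])
E
```

```text
[ 0.6262 -0.1386  0.0334] [-3.1416  0.0001  1.76  ] [-0.4811 -0.4252 -1.3352] [ 0.3361  0.8106 -0.3228  1.6662  0.355   0.7231  0.0276]
```

View pics/g2.png

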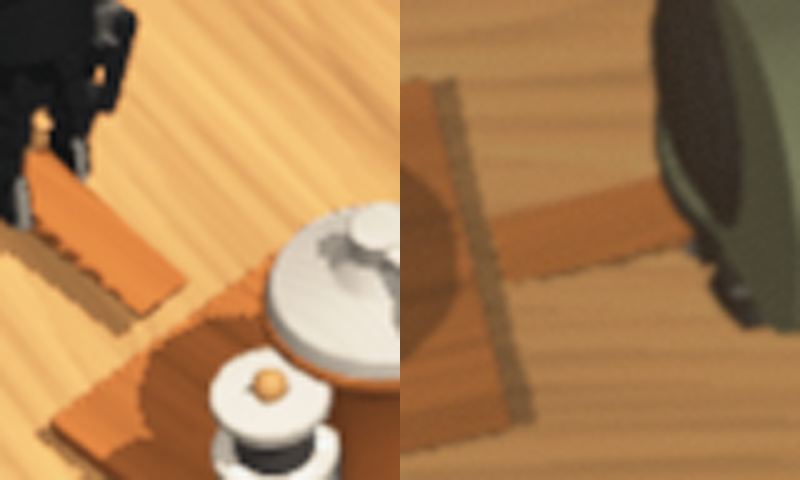

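The thin edge hangs about 5 px before the plate's edge, with corners at roughly (364,235) and (368,246). The plate's edge corners are at (352,205.6) and (366.6,275).

```bash
python3 - <<'E'
from look import *
import pickle
s,t=pickle.load(open("f2.pkl","rb"))
w=onz(t,[[364,235],[368,246]],.034); e=onz(t,[[352,205.6],[366.6,275]],.022)
yaw=.187; X=np.array([np.cos(yaw),np.sin(yaw)]);Y=np.array([-X[1],X[0]])
d=w.mean(0)-e.mean(0); print(w,e,d[:2]@X,d[:2]@Y, np.linalg.norm(w[0]-w[1]))
# scene check: thin mid px
ws=onz(s,[[250+140/5,200+318/5],[250+185/5,200+280/5]],.032);print(ws, ((ws.mean(0)-e.mean(0))[:2]@X))
p=np.array([.6262,-.1386]);print("TCP lateral to edge mid",(p-e.mean(0)[:2])@X,"along",(w.mean(0)[:2]-p)@Y)
E
```

```text
[[ 0.62   -0.046   0.034 ]
 [ 0.5943 -0.0541  0.034 ]] [[ 0.6922 -0.0215  0.022 ]
 [ 0.5287 -0.0493  0.022 ]] -0.005963787204565155 -0.013765195060019478 0.026985143930012178
[[ 0.6254 -0.0381  0.032 ]
 [ 0.5928 -0.0472  0.032 ]] -0.0026595910216175946
TCP lateral to edge mid -0.0037142398964059267 along 0.09053863882990262
```

Call:
jog_arm:
  motion:
    - [0,0.12,0.3,0,0.2]
    - [0,0,0.4,0,0.2]
    - [0,0,0.25,0,0.2]
    - [0,0,0,0,0.2]
  newtons: 90

```text
clock: 8.6
position: [0.6296, -0.1374, 0.0041]
tool_rot: [-3.141, -0.0, 1.759]
force: [-1.0, -0.1, -0.8]
grip_width: 0.0298
finger_force: 93.7
```

Call:
jog_arm:
  motion:
    - [0.15,0,0,0,0.2]
    - [0.15,0,0,0,0.2]
    - [0.15,0,0,0,0.2]
    - [0.15,0,0,0,0.2]
    - [0.15,0,0,0,0.2]
    - [0.15,0,0,0,0.2]
    - [0.15,0,0,0,0.2]
    - [0,0,0,0,0.2]

```text
clock: 9.4
position: [0.6237, -0.1063, 0.0046]
tool_rot: [-3.141, 0.0, 1.759]
force: [0.6, 1.3, -5.6]
grip_width: 0.0297
finger_force: 93.1
```

Call:
jog_arm:
  motion:
    - [0.15,0,0,0,0.2]
    - [0.15,0,0,0,0.2]
    - [0.15,0,0,0,0.2]
    - [0.15,0,0,0,0.2]
    - [0.15,0,0,0,0.2]
    - [0,0,0,0,0.2]

```text
clock: 10.0
position: [0.6195, -0.0856, 0.0046]
tool_rot: [-3.141, 0.001, 1.758]
force: [1.4, -5.5, -7.6]
grip_width: 0.0303
finger_force: 92.9
```

Call:
jog_arm:
  motion:
    - [0.15,0,0,0,0.2]
    - [0.15,0,0,0,0.2]
    - [0.15,0,0,0,0.2]
    - [0,0,0,0,0.2]

```text
clock: 10.4
position: [0.6169, -0.0721, 0.0045]
tool_rot: [-3.141, 0.001, 1.758]
force: [0.7, -4.6, -9.2]
grip_width: 0.0299
finger_force: 92.7
```

Call:
jog_arm:
  motion:
    - [0.1,0,0,0,0.2]
    - [0.1,0,0,0,0.2]
    - [0.1,0,0,0,0.2]
    - [0.1,0,0,0,0.2]
    - [0,0,0,0,0.2]

```text
clock: 10.9
position: [0.6146, -0.0605, 0.0044]
tool_rot: [-3.141, 0.001, 1.758]
force: [0.9, -5.2, -8.2]
grip_width: 0.0302
finger_force: 92.6
```

Call:
jog_arm:
  motion:
    - [0.1,0,0,0,0.2]
    - [0,0,0,0,0.2]

```text
clock: 11.1
position: [0.614, -0.0582, 0.0042]
tool_rot: [-3.14, 0.002, 1.758]
force: [2.4, -7.9, -11.0]
grip_width: 0.0299
finger_force: 92.1
```

Call:
jog_arm:
  motion:
    - [0.08,0,0,0,0.2]
    - [0,0,0,0,0.2]

```text
clock: 11.3
position: [0.6136, -0.0573, 0.0041]
tool_rot: [-3.14, 0.003, 1.756]
force: [4.4, -14.6, -14.1]
grip_width: 0.03
finger_force: 91.6
```

Call:
jog_arm:
  motion:
    - [0.08,0,0,0,0.2]
    - [0,0,0,0,0.2]

```text
clock: 11.5
position: [0.6132, -0.0564, 0.004]
tool_rot: [-3.14, 0.004, 1.755]
force: [6.8, -21.9, -17.1]
grip_width: 0.0297
finger_force: 91.4
```

```bash
python3 - <<'E'
from look import *
import pickle
pickle.dump(look("g3",(250,225),(325,195)),open("f3.pkl","wb"))
o=bot.observe();print(o["position"],o["force"])
E
```

```text
[ 0.6132 -0.0564  0.004 ] [  6.4535 -21.8672 -17.3122]
```

View pics/g3.png

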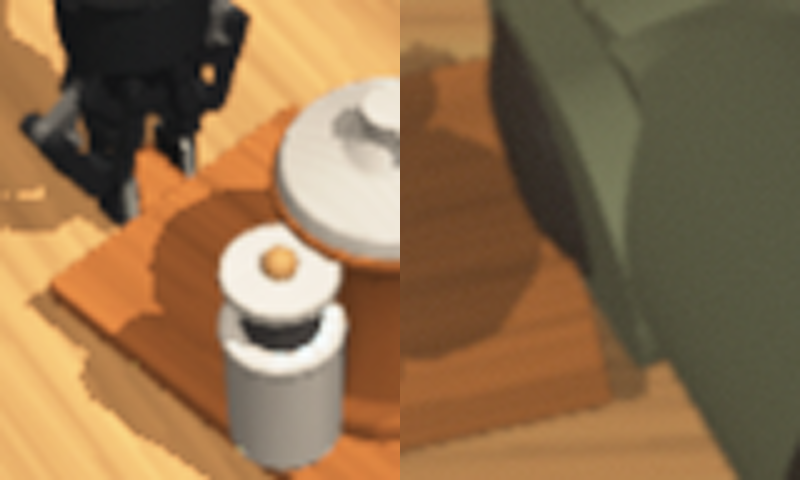

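The push has risen to 23 N while the wedge hardly advances, and travel matches about 70 mm under the plate, so it is jammed. In the picture the wedge goes in at about (170,175) of the left panel. One more small push, then release and go up.

Call:
jog_arm:
  motion:
    - [0.06,0,0,0,0.2]
    - [0,0,0,0,0.2]
    - [-0.1,0,0,0,0.2]
    - [0,0,0,0,0.55]
    - [0,0,0,0,0.7]
    - [0,0,0,0,0.7]

```text
clock: 12.2
position: [0.614, -0.0524, 0.0051]
tool_rot: [3.141, -0.0, 1.759]
force: [0.0, 0.8, -0.1]
grip_width: 0.0597
finger_force: 0.0
```

Call:
jog_arm:
  motion:
    - [0,0,-0.3,0,0.7]
    - [0,0,-0.7,0,0.7]
    - [-0.3,0,-1,0,0.7]
    - [-0.5,0,-1,0,0.7]
    - [-0.5,0,-1,0,0.7]
    - [-0.5,0,-1,0,0.7]
    - [-0.5,0,-1,0,0.7]
    - [-0.5,0,-1,0,0.7]
    - [-0.5,0,-1,0,0.7]
    - [-0.3,0,-1,0,0.7]
    - [0,0,-0.5,0,0.7]

```text
clock: 13.3
position: [0.6344, -0.1604, 0.2934]
tool_rot: [3.138, 0.002, 1.757]
force: [0.3, 0.5, -0.1]
grip_width: 0.0596
finger_force: 0.0
```

```bash
python3 - <<'E'
from h import *
import pickle
o=bot.observe();print(o["position"],o["force"],o["qpos"])
s=grab("scene");t=grab("top");pickle.dump((s,t),open("f4.pkl","wb"))
c=np.zeros((600,800,3),np.uint8)
c[:,:400]=cv2.resize(s["pixels"][220:340,290:370,::-1],(400,600),interpolation=cv2.INTER_CUBIC)
c[:,400:]=cv2.resize(t["pixels"][190:310,:,::-1][:,240:400],(640,480),interpolation=cv2.INTER_CUBIC)[:,:400][:480] if 0 else cv2.resize(t["pixels"][195:300,240:400,::-1],(400,262),interpolation=cv2.INTER_CUBIC).repeat(1,0)[:600] if 0 else 0
c[:300,400:]=cv2.resize(t["pixels"][190:298,244:388,::-1],(400,300),interpolation=cv2.INTER_CUBIC)
c[300:,400:]=cv2.resize(s["pixels"][230:320,250:370,::-1],(400,300),interpolation=cv2.INTER_CUBIC)
cv2.imwrite("pics/g4.png",c)
E
```

```text
[ 0.63442903 -0.16038798  0.29339041] [ 0.26940392  0.54874112 -0.14356703] [ 0.40411702  0.5383668  -0.38951596  1.4290737   0.21029421  1.2116516
  0.17767383]
```

View pics/g4.png

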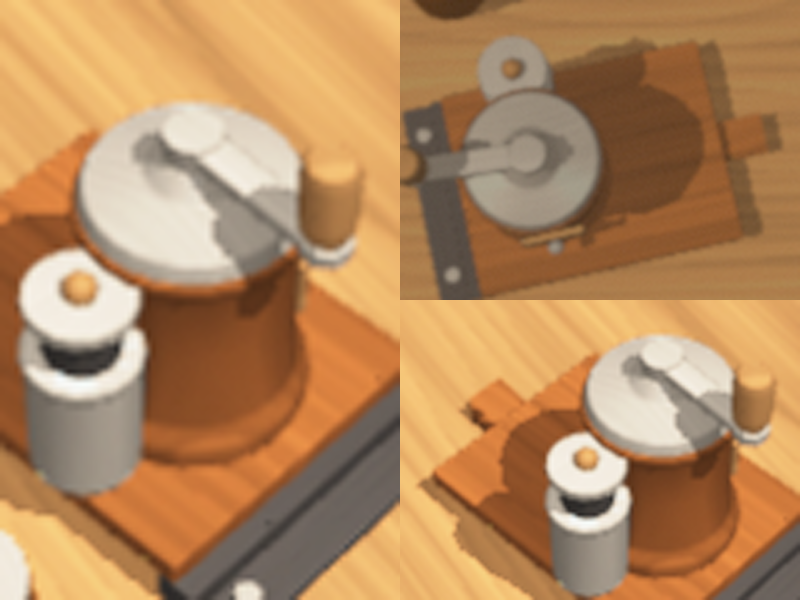

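The wedge sits under the middle of the edge with about 40 mm of its heel out (top panel 722–775, y 140), and the base looks level. The knob's top is at scene (356,253).

```bash
python3 - <<'E'
from look import *
import pickle
s,t=pickle.load(open("f4.pkl","rb"))
# knob in top: light-tan blob
hsv=cv2.cvtColor(t["pixels"],cv2.COLOR_RGB2HSV); 
g=cv2.cvtColor(t["pixels"][225:270,225:275],cv2.COLOR_RGB2GRAY)
c=cv2.HoughCircles(cv2.resize(g,None,fx=6,fy=6,interpolation=cv2.INTER_CUBIC),cv2.HOUGH_GRADIENT,1,100,param1=80,param2=12,minRadius=28,maxRadius=52)
print("hough",c/6 if c is not None else None); u=c[0,0,:2]/6+[225,225]
print(u)
k,e=tri(t,u,s,[356,252.5]); print("knob top",k,e)
print("knob at z .243",onz(t,[u],.243),onz(s,[[356,252.5]],.243))
h,e=tri(t,[289.7,244.7],s,[328.4,246]);print("hub",h,e, np.linalg.norm((h-k)[:2]),np.arctan2(*(k-h)[[1,0]]))
g=cv2.cvtColor(t["pixels"][210:290,255:335],cv2.COLOR_RGB2GRAY)
c=cv2.HoughCircles(cv2.resize(g,None,fx=4,fy=4,interpolation=cv2.INTER_CUBIC),cv2.HOUGH_GRADIENT,1,100,param1=80,param2=12,minRadius=80,maxRadius=120)
u=c[0,0,:2]/4+[255,210];print("lid",c/4,u,onz(t,[u],.18))
E
```

```text
hough NoneTraceback (most recent call last):
  File "<stdin>", line 8, in <module>
TypeError: 'NoneType' object is not subscriptable
```

```bash
python3 - <<'E'
from look import *
import pickle
s,t=pickle.load(open("f4.pkl","rb"))
H=cv2.HOUGH_GRADIENT
g=cv2.cvtColor(t["pixels"][225:270,225:275],cv2.COLOR_RGB2GRAY)
for p in (10,7,5):
    c=cv2.HoughCircles(cv2.GaussianBlur(cv2.resize(g,None,fx=6,fy=6,interpolation=cv2.INTER_CUBIC),(0,0),2),H,1,60,param1=40,param2=p,minRadius=30,maxRadius=55)
    if c is not None: print(p,c[0]/6+[225,225,0])
g=cv2.cvtColor(t["pixels"][210:290,255:335],cv2.COLOR_RGB2GRAY)
c=cv2.HoughCircles(cv2.resize(g,None,fx=4,fy=4,interpolation=cv2.INTER_CUBIC),H,1,100,param1=60,param2=10,minRadius=80,maxRadius=120)
if c is not None:
    u=c[0,0,:2]/4+[255,210];print("lid",u,onz(t,[u],.18))
h,e=tri(t,[289.7,244.7],s,[328.4,246]);print("hub",h,e)
print(onz(s,[[356,252.5]],.243))
c=t["pixels"][222:272,225:315,::-1]
cv2.imwrite("pics/k.png",cv2.resize(c,(720,400),interpolation=cv2.INTER_CUBIC))
E
```

```text
10 [[244.4167 248.9167   5.6667]]
7 [[244.4167 248.9167   5.6667]
 [252.25   241.5833   5.35  ]]
5 [[244.4167 248.9167   5.6667]
 [273.9167 238.75     5.5   ]
 [252.25   241.5833   5.35  ]
 [274.75   254.75     7.0667]
 [264.75   231.25     6.8   ]
 [262.9167 265.25     8.8167]]
lid [290.625 247.375] [[0.5789 0.1119 0.18  ]]
hub [0.5815 0.1131 0.1959] 0.0021287992192095973
[[0.5743 0.1963 0.243 ]]
```

View pics/k.png

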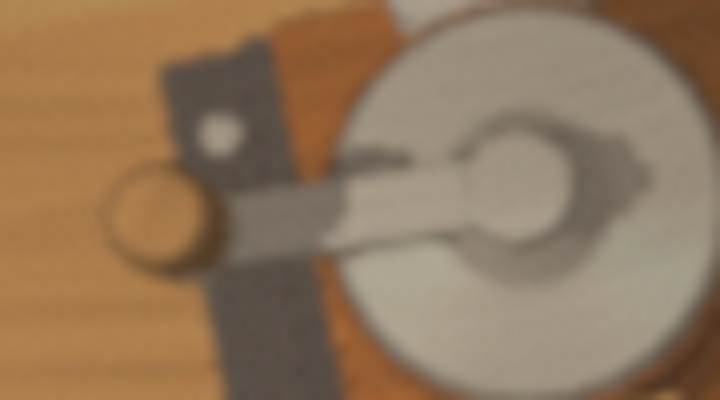

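The knob's top disc is at top pixel (244.7,249.2), about 12 px across, which fits 26 mm at that height. The hub nut is at (290,245).

```bash
python3 - <<'E'
from look import *
import pickle
s,t=pickle.load(open("f4.pkl","rb"))
u=[244.7,249.2]
k,e=tri(t,u,s,[356,252.5]); print("knob",k,e,onz(t,[u],.243))
h,e=tri(t,[290,245.1],s,[328.4,246]);print("hub",h,e,onz(t,[[290,245.1]],.197))
for hh in (h,np.array([.580,.112,0])): print(np.linalg.norm((k-hh)[:2]),np.arctan2(*(k-hh)[[1,0]]))
E
```

```text
knob [0.571  0.1922 0.2375] 0.00037374912707646853 [[0.5705 0.1911 0.243 ]]
hub [0.5809 0.1125 0.1951] 0.001868817843285163 [[0.5814 0.1117 0.197 ]]
0.08035757940823635 1.6941378916486325
0.08072774401075297 1.6827175752053172
```

Call:
jog_arm:
  motion:
    - [0.5,0,0,0,0.7]
    - [0.9,0,0,0,0.7]
    - [1,0,0,0,0.7]
    - [1,0,0,0,0.7]
    - [1,0,0,0,0.7]
    - [1,0,0,0,0.7]
    - [1,0,0,0,0.7]
    - [1,0,0,0,0.7]
    - [1,0,0,0,0.7]
    - [1,0,0,0,0.7]
    - [1,0,0,0,0.7]
    - [1,0.1,0,0,0.7]

```text
clock: 14.6
position: [0.5712, 0.1796, 0.2891]
tool_rot: [-3.14, 0.0, 1.76]
force: [0.9, -0.5, -0.6]
grip_width: 0.0599
finger_force: 0.0
```

Call:
jog_arm:
  motion:
    - [0.4,0,0,0,0.7]
    - [0.1,0,0,0,0.7]
    - [0,0,0,0,0.7]

```text
clock: 14.9
position: [0.5698, 0.192, 0.2894]
tool_rot: [-3.141, 0.0, 1.759]
force: [-0.2, -1.1, 0.2]
grip_width: 0.0595
finger_force: 0.0
```

Call:
jog_arm:
  motion:
    - [0,0.03,0.5,0,0.7]
    - [0,0,0.8,0,0.7]
    - [0,0,0.7,0,0.7]
    - [0,0,0.5,0,0.7]
    - [0,0,0.3,0,0.7]
    - [0,0,0,0,0.5]
    - [0,0,0,0,0.3]
    - [0,0,0,0,0.1]
    - [0,0,0,0,0.1]
    - [0,0,0,0,0.1]
  newtons: 80

```text
clock: 15.9
position: [0.5715, 0.1925, 0.2068]
tool_rot: [3.14, -0.0, 1.759]
force: [-0.0, -0.4, 7.7]
grip_width: 0.0237
finger_force: 78.5
```

```bash
python3 - <<'E'
from look import *
import pickle
o=bot.observe();print(o["position"],o["tool_rot"],o["force"],o["grip_width"],o["finger_force"],o["qpos"])
s,t=grab("scene"),grab("top")
c=np.zeros((480,800,3),np.uint8)
c[:,:400]=cv2.resize(s["pixels"][210:306,300:380,::-1],(400,480),interpolation=cv2.INTER_CUBIC)
c[:,400:]=cv2.resize(t["pixels"][200:296,215:295,::-1],(400,480),interpolation=cv2.INTER_CUBIC)
cv2.imwrite("pics/g5.png",c)
E
```

```text
[0.5715 0.1925 0.2068] [ 3.1401 -0.0001  1.7587] [-0.0278 -0.3886  7.6821] 0.023685055703741843 78.54350045789033 [-0.1078  0.5446 -0.4578  1.67    0.2778  0.9904 -0.4736]
```

View pics/g5.png

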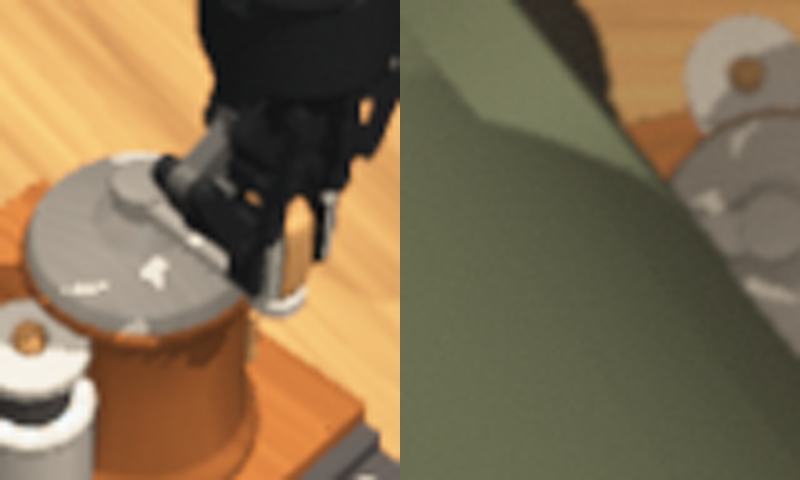

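The fingers hold the knob, which shows at (300,240) of the left panel, with the tips just touching the crank arm (7.7 N up). Next: ease up 1.5 mm and plan the circle.

```bash
cat > plan.py <<'E'
import numpy as np
hub=np.array([.5806,.1130]); r=.08; a0=1.685; yaw=1.759
d=np.r_[.035,.07,.105,np.full(87,(4*np.pi-.42)/87),.105,.07,.035]
th=np.r_[0,np.cumsum(d)]
p=hub+r*np.c_[np.cos(a0-th),np.sin(a0-th)]
T=np.array([[np.cos(yaw),np.sin(yaw)],[np.sin(yaw),-np.cos(yaw)]])
q=np.round((p-p[0])@T.T/.03,2); st=np.diff(q,axis=0)
for i in range(0,93,12):
    print(i//12,"["+", ".join("[%.2f, %.2f, 0, 0, 0.1]"%tuple(x) for x in st[i:i+12])+"]", "end",p[min(i+12,93)].round(4))
E
python3 plan.py
```

```text
0 [[-0.01, 0.09, 0, 0, 0.1], [-0.03, 0.19, 0, 0, 0.1], [-0.06, 0.27, 0, 0, 0.1], [-0.13, 0.35, 0, 0, 0.1], [-0.17, 0.33, 0, 0, 0.1], [-0.22, 0.30, 0, 0, 0.1], [-0.26, 0.26, 0, 0, 0.1], [-0.30, 0.23, 0, 0, 0.1], [-0.32, 0.19, 0, 0, 0.1], [-0.35, 0.13, 0, 0, 0.1], [-0.36, 0.09, 0, 0, 0.1], [-0.37, 0.04, 0, 0, 0.1]] end [0.6587 0.1303]
1 [[-0.37, -0.02, 0, 0, 0.1], [-0.37, -0.06, 0, 0, 0.1], [-0.35, -0.12, 0, 0, 0.1], [-0.33, -0.16, 0, 0, 0.1], [-0.31, -0.21, 0, 0, 0.1], [-0.28, -0.25, 0, 0, 0.1], [-0.23, -0.29, 0, 0, 0.1], [-0.20, -0.32, 0, 0, 0.1], [-0.15, -0.34, 0, 0, 0.1], [-0.10, -0.35, 0, 0, 0.1], [-0.05, -0.37, 0, 0, 0.1], [0.00, -0.38, 0, 0, 0.1]] end [0.5897 0.0335]
2 [[0.05, -0.36, 0, 0, 0.1], [0.11, -0.36, 0, 0, 0.1], [0.15, -0.34, 0, 0, 0.1], [0.20, -0.31, 0, 0, 0.1], [0.24, -0.29, 0, 0, 0.1], [0.28, -0.25, 0, 0, 0.1], [0.31, -0.20, 0, 0, 0.1], [0.33, -0.16, 0, 0, 0.1], [0.36, -0.12, 0, 0, 0.1], [0.36, -0.06, 0, 0, 0.1], [0.38, -0.01, 0, 0, 0.1], [0.37, 0.04, 0, 0, 0.1]] end [0.5006 0.1123]
3 [[0.36, 0.09, 0, 0, 0.1], [0.34, 0.14, 0, 0, 0.1], [0.32, 0.19, 0, 0, 0.1], [0.29, 
[... 800 characters left out ...]
00, -0.37, 0, 0, 0.1], [0.05, -0.37, 0, 0, 0.1], [0.11, -0.36, 0, 0, 0.1], [0.15, -0.34, 0, 0, 0.1]] end [0.5566 0.0367]
6 [[0.20, -0.31, 0, 0, 0.1], [0.24, -0.29, 0, 0, 0.1], [0.28, -0.24, 0, 0, 0.1], [0.31, -0.21, 0, 0, 0.1], [0.33, -0.16, 0, 0, 0.1], [0.36, -0.12, 0, 0, 0.1], [0.36, -0.06, 0, 0, 0.1], [0.37, -0.01, 0, 0, 0.1], [0.37, 0.04, 0, 0, 0.1], [0.36, 0.09, 0, 0, 0.1], [0.35, 0.14, 0, 0, 0.1], [0.32, 0.19, 0, 0, 0.1]] end [0.5072 0.1448]
7 [[0.29, 0.23, 0, 0, 0.1], [0.26, 0.27, 0, 0, 0.1], [0.22, 0.30, 0, 0, 0.1], [0.17, 0.33, 0, 0, 0.1], [0.13, 0.35, 0, 0, 0.1], [0.07, 0.36, 0, 0, 0.1], [0.03, 0.28, 0, 0, 0.1], [0.00, 0.19, 0, 0, 0.1], [-0.01, 0.09, 0, 0, 0.1]] end [0.5715 0.1925]
```

Call:
jog_arm:
  motion:
    - [0,0,-0.06,0,0.1]
    - [0,0,0,0,0.1]

```text
clock: 16.2
position: [0.5706, 0.1922, 0.2071]
tool_rot: [-3.14, 0.0, 1.759]
force: [-0.6, 0.2, -7.4]
grip_width: 0.0238
finger_force: 81.0
```

Call:
jog_arm:
  motion:
    - [-0.01,0.09,0.03,0,0.1]
    - [-0.03,0.19,0,0,0.1]
    - [-0.06,0.27,0,0,0.1]
    - [-0.13,0.35,0,0,0.1]
    - [-0.17,0.33,0,0,0.1]
    - [-0.22,0.3,0,0,0.1]
    - [-0.26,0.26,0,0,0.1]
    - [-0.3,0.23,0,0,0.1]
    - [-0.32,0.19,0,0,0.1]
    - [-0.35,0.13,0,0,0.1]
    - [-0.36,0.09,0,0,0.1]
    - [-0.37,0.04,0,0,0.1]

```text
clock: 17.4
position: [0.6594, 0.1304, 0.2069]
tool_rot: [3.14, -0.001, 1.759]
force: [-3.4, 5.1, 1.7]
grip_width: 0.0238
finger_force: 82.4
```

Tracking is good and forces are small (tangential about 5 N, radial 3 N). Continuing.

Call:
jog_arm:
  motion:
    - [-0.37,-0.02,0,0,0.1]
    - [-0.37,-0.06,0,0,0.1]
    - [-0.35,-0.12,0,0,0.1]
    - [-0.33,-0.16,0,0,0.1]
    - [-0.31,-0.21,0,0,0.1]
    - [-0.28,-0.25,0,0,0.1]
    - [-0.23,-0.29,0,0,0.1]
    - [-0.2,-0.32,0,0,0.1]
    - [-0.15,-0.34,0,0,0.1]
    - [-0.1,-0.35,0,0,0.1]
    - [-0.05,-0.37,0,0,0.1]
    - [0,-0.38,0,0,0.1]

```text
clock: 18.6
position: [0.5899, 0.0332, 0.2069]
tool_rot: [3.14, -0.001, 1.759]
force: [1.5, 7.9, 0.1]
grip_width: 0.0235
finger_force: 82.1
```

Call:
jog_arm:
  motion:
    - [0.05,-0.36,0,0,0.1]
    - [0.11,-0.36,0,0,0.1]
    - [0.15,-0.34,0,0,0.1]
    - [0.2,-0.31,0,0,0.1]
    - [0.24,-0.29,0,0,0.1]
    - [0.28,-0.25,0,0,0.1]
    - [0.31,-0.2,0,0,0.1]
    - [0.33,-0.16,0,0,0.1]
    - [0.36,-0.12,0,0,0.1]
    - [0.36,-0.06,0,0,0.1]
    - [0.38,-0.01,0,0,0.1]
    - [0.37,0.04,0,0,0.1]

```text
clock: 19.8
position: [0.5011, 0.1127, 0.2069]
tool_rot: [3.14, -0.0, 1.758]
force: [7.5, 2.7, -2.5]
grip_width: 0.024
finger_force: 81.7
```

Call:
jog_arm:
  motion:
    - [0.36,0.09,0,0,0.1]
    - [0.34,0.14,0,0,0.1]
    - [0.32,0.19,0,0,0.1]
    - [0.29,0.23,0,0,0.1]
    - [0.26,0.27,0,0,0.1]
    - [0.22,0.3,0,0,0.1]
    - [0.17,0.33,0,0,0.1]
    - [0.13,0.35,0,0,0.1]
    - [0.07,0.36,0,0,0.1]
    - [0.03,0.37,0,0,0.1]
    - [-0.03,0.38,0,0,0.1]
    - [-0.08,0.36,0,0,0.1]

```text
clock: 21.0
position: [0.5882, 0.1928, 0.2068]
tool_rot: [-3.141, 0.0, 1.759]
force: [-4.4, -3.6, 9.0]
grip_width: 0.0234
finger_force: 83.1
```

Call:
jog_arm:
  motion:
    - [-0.13,0.35,0,0,0.1]
    - [-0.17,0.33,0,0,0.1]
    - [-0.22,0.3,0,0,0.1]
    - [-0.26,0.26,0,0,0.1]
    - [-0.3,0.23,0,0,0.1]
    - [-0.32,0.18,0,0,0.1]
    - [-0.35,0.14,0,0,0.1]
    - [-0.36,0.09,0,0,0.1]
    - [-0.37,0.04,0,0,0.1]
    - [-0.37,-0.02,0,0,0.1]
    - [-0.36,-0.06,0,0,0.1]
    - [-0.36,-0.12,0,0,0.1]

```text
clock: 22.2
position: [0.6598, 0.0983, 0.2069]
tool_rot: [3.139, -0.002, 1.76]
force: [6.8, 5.2, 2.2]
grip_width: 0.0239
finger_force: 82.3
```

Call:
jog_arm:
  motion:
    - [-0.33,-0.16,0,0,0.1]
    - [-0.31,-0.21,0,0,0.1]
    - [-0.27,-0.25,0,0,0.1]
    - [-0.24,-0.29,0,0,0.1]
    - [-0.2,-0.31,0,0,0.1]
    - [-0.15,-0.34,0,0,0.1]
    - [-0.1,-0.36,0,0,0.1]
    - [-0.05,-0.37,0,0,0.1]
    - [0,-0.37,0,0,0.1]
    - [0.05,-0.37,0,0,0.1]
    - [0.11,-0.36,0,0,0.1]
    - [0.15,-0.34,0,0,0.1]

```text
clock: 23.4
position: [0.5555, 0.0371, 0.2068]
tool_rot: [-3.142, -0.001, 1.759]
force: [1.8, 5.6, 4.5]
grip_width: 0.0236
finger_force: 82.6
```

Call:
jog_arm:
  motion:
    - [0.2,-0.31,0,0,0.1]
    - [0.24,-0.29,0,0,0.1]
    - [0.28,-0.24,0,0,0.1]
    - [0.31,-0.21,0,0,0.1]
    - [0.33,-0.16,0,0,0.1]
    - [0.36,-0.12,0,0,0.1]
    - [0.36,-0.06,0,0,0.1]
    - [0.37,-0.01,0,0,0.1]
    - [0.37,0.04,0,0,0.1]
    - [0.36,0.09,0,0,0.1]
    - [0.35,0.14,0,0,0.1]
    - [0.32,0.19,0,0,0.1]

```text
clock: 24.6
position: [0.5076, 0.145, 0.2068]
tool_rot: [3.14, 0.001, 1.759]
force: [11.7, -3.8, 1.0]
grip_width: 0.0236
finger_force: 82.1
```

Call:
jog_arm:
  motion:
    - [0.29,0.23,0,0,0.1]
    - [0.26,0.27,0,0,0.1]
    - [0.22,0.3,0,0,0.1]
    - [0.17,0.33,0,0,0.1]
    - [0.13,0.35,0,0,0.1]
    - [0.07,0.36,0,0,0.1]
    - [0.03,0.28,0,0,0.1]
    - [0,0.19,0,0,0.1]
    - [-0.01,0.09,0,0,0.1]
    - [0,0,0,0,0.1]
    - [0,0,0,0,0.1]

```text
clock: 25.7
position: [0.5709, 0.1924, 0.2068]
tool_rot: [-3.142, 0.0, 1.759]
force: [1.0, -0.9, 6.7]
grip_width: 0.0236
finger_force: 83.0
```

Back at the start angle with only small forces. Release and go up.

Call:
jog_arm:
  motion:
    - [0,0,0,0,0.5]
    - [0,0,0,0,0.7]
    - [0,0,0,0,0.7]
    - [0,0,-0.3,0,0.7]
    - [0,0,-0.8,0,0.7]
    - [0,0,-1,0,0.7]
    - [0,0,-1,0,0.7]
    - [-0.3,0,-0.6,0,0.7]
    - [-0.8,0,0,0,0.7]
    - [-1,0,0,0,0.7]
    - [-1,0,0,0,0.7]
    - [-1,0,0,0,0.7]

```text
clock: 26.9
position: [0.5941, 0.0704, 0.3184]
tool_rot: [3.141, 0.0, 1.759]
force: [0.3, 0.8, 0.2]
grip_width: 0.06
finger_force: 0.0
```

Call:
jog_arm:
  motion:
    - [-1,0,0,0,0.7]
    - [-1,0,0,0,0.7]
    - [-1,0,0,0,0.7]
    - [-1,0,0,0,0.7]
    - [-1,0,0,0,0.7]
    - [-1,0,0,0,0.7]
    - [-1,0,0,0,0.7]
    - [-0.5,0,0,0,0.7]
    - [0,0,0,0,0.7]

```text
clock: 27.8
position: [0.636, -0.1516, 0.3177]
tool_rot: [-3.141, 0.0, 1.756]
force: [-0.5, 0.6, 0.5]
grip_width: 0.0599
finger_force: 0.0
```

```bash
python3 - <<'E'
from h import *
o=bot.observe();print(o["clock"],o["position"],o["force"])
s,t=grab("scene"),grab("top")
c=np.zeros((600,800,3),np.uint8)
c[:360,:480]=cv2.resize(s["pixels"][220:340,235:395,::-1],(480,360),interpolation=cv2.INTER_CUBIC)
c[:240,480:]=cv2.resize(t["pixels"][:,:,::-1],(320,240))
c[360:,:320]=cv2.resize(s["pixels"][:,:,::-1],(320,240))
c[240:,320+160:]=cv2.resize(t["pixels"][190:298,240:384,::-1],(320,240)).repeat(1,0) if 0 else 0
c[360:,480:]=cv2.resize(t["pixels"][190:298,240:384,::-1],(320,240),interpolation=cv2.INTER_CUBIC)
cv2.imwrite("pics/fin.png",c)
E
```

```text
27.8 [ 0.63597823 -0.15156017  0.3176994 ] [-0.53185364  0.62131386  0.4947168 ]
```

View pics/fin.png

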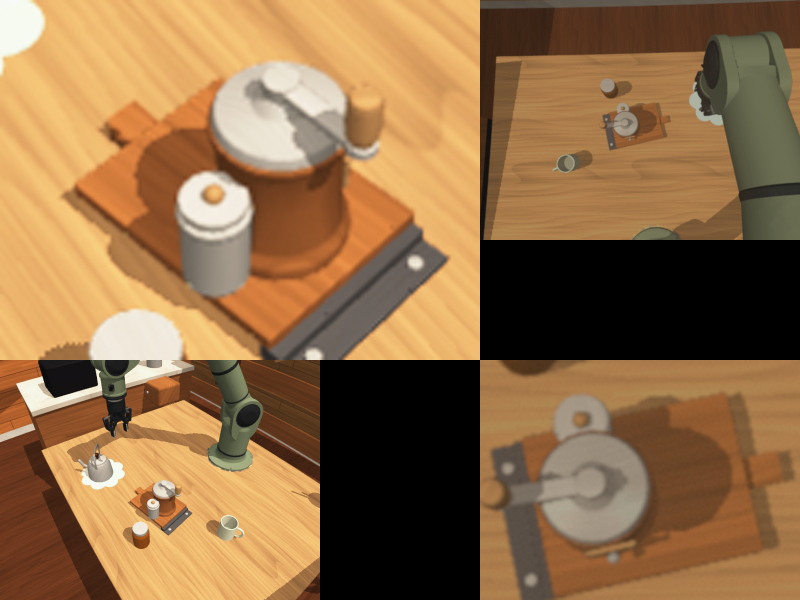

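The feed cap is down on the hopper rim (215,210), the crank is back at its start (365,110) and the wedge is in place (125,125). The kettle, mug and jar have not moved, and the robot is clear of everything.

```bash
python3 -c "
from workcell import bot
print(bot.job_done())"
```

```text
the job is handed in; nothing more can be done
None
```

The wedge is jammed under the middle of the sagging edge and the base looks level; two even clockwise turns brought the feed cap down to the hopper rim, the crank is back at its start, the kettle, mug and jar look unmoved, and I handed the job in at about 28 s.

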